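# Put the day boxes and tablet case away in the bedside drawer

## Robot

A 6-joint arm with a two-finger parallel gripper is mounted at the origin on the work surface. World frame = base frame: x ahead of the robot, y to its left, z up, the work surface at z = 0. Lengths are in m, angles in rad, forces in N, time in s.
With the tool pointing down it reaches from about 0.425 to 0.95 m from the base axis. Payload 3.5 kg.
Tool frame: the origin (TCP) lies on the centre line of the jaws, within the pads' length; the fingertips stand 19 mm ahead of it and the grasp point (between the pads) is the TCP; z points along the fingers, y is the line along which they close (so a half turn about z gives the same grasp; the last joint's range is limited). The gripper opens to 85 mm and grips with 20 to 120 N. Pads are 22 mm wide; open, the fingers measure 114 mm over their backs; the gripper's body (76 mm by 85 mm) begins 54 mm behind the grasp point. The pads swing forward as they close: fully open they stand 13 mm farther back than shut.
Start: joints at [-1.357, 0.286, 1.577, -0, 1.279, -0.15], TCP at [0.24, -0.631, 0.25] pointing down, gripper open.
Joint ranges: [-2.77, 2.77], [-0.9, 2.22], [0.21, 2.48], [-1.53, 4.67], [0.24, 2.81], [-2.84, 2.84]. Speed limits (rad/s): [2.79, 2.79, 3.14, 3.14, 3.14, 3.14].

## Interface

Orientations are given as a unit quaternion [x, y, z, w].
In Python, from plant import ctrl, imaging gives the robot as it stands. The module is installed in compiled form; this text tells all that it offers.
- The arm moves only by the shell command python3 -m handwheel 'ROWS' [OPENING] [FORCE]. ROWS is JSON, one flat list of numbers, 6 for each row, row after row: the shift along the world's x, y, z in units of 150 mm (1.0 is 150 mm), then the turn, a rotation vector about the world's x, y, z in units of 90 degrees (1.0 is 90 degrees). In form: [tx, ty, tz, rx, ry, rz, tx, ty, tz, rx, ry, rz, ...]. A call has 1 to 5 rows; each row shifts and turns the commanded pose from where the row before left it; what a row does not reach is not made up. A row lasts 1/12 s, in which the tool goes at most 41.7 mm and 7.16 degrees, less where a joint would pass 70% of its speed; a pose out of reach is approached as far as the arm can. A call with a number of a shift or a turn outside -1 to 1 is refused whole. A call with a gripper value outside its range is refused whole. OPENING is the opening, from 0 (shut) to 1 (fully open), set as the call begins (- or left out, the last holds). The fingers move at their own pace and stop on an object; FORCE is the grip in N (left out, the last holds). Time passes only in rows, so rows that do not move let the fingers close. It gives the time, the measured TCP pose, the force, the opening and the grip force at its end, in the units of the state.
- ctrl.get_state(): the state, without advancing time (a new reading comes with each control period).
- imaging.read_camera(name): name is "scene" or "top"; returns (picture, depth): 420x560x3 uint8, blue, green, red; 420x560 float32, m along the optical axis (not along the pixel's ray), 0 where there is no reading.
- imaging.get_calibration(name): a dict with "fovy" (degrees; the focal length in pixels is half the picture's height over the tangent of half this angle, whatever the lens; pixels are square), "cx", "cy" (the principal point, pixels), "distortion" ([k1, k2, p1, p2, k3] as OpenCV has them; the pictures are not rectified), "R" (3x3) and "t" (3): a world point X has camera coordinates R X + t. Camera axes: x right, y down, z forward; pixel columns grow to the right and rows downward; lengths in m; the calibration is good to about 2 mm. A picture is of the moment at which its call begins. get_calibration takes no time and is no camera call.
- ctrl.sign_off(): hands the job in; it is judged then, once.
The state is a dict: "time": time; "qpos": joint angles; "dq": joint speeds; "joint_efforts": joint torques, N m; "eef_pos": TCP position; "tcp_rot": TCP orientation; "contact_force": force on the tool from outside, world axes, zero at the start; "wrist_torque": the same for the moment, N m; "opening": opening from 0.0 (shut) to 1.0 (fully open); "finger_force": force on a finger pad.
Only numpy, scipy, OpenCV 4.12 (cv2) and the standard library are available. Lean on these libraries where they do the work, as an engineer would, in place of code of your own. Each camera call takes 0.05 s, during which the arm holds its last target. There are 200 camera calls.

## Task

Put the tablets away for the night: pull the chest's drawer open, stack all the flat day boxes that are there squarely in one pile on the drawer floor, lid up and corners in line, lay the grey tablet case flat on the drawer floor beside the pile, lid up, and then slide the drawer fully shut. Leave the other things on the table where they are.

Things in the scene. Friction and masses are not known exactly. Their poses are not given: they have to be found in the camera images.
- daybox0: day box: closed flat rigid pill box, white with a blue lid divided in four, 70 x 50 x 16 mm, 50 g; origin at the centre of its underside, x along the 70 mm length, y along the 50 mm width, z up through the lid. Not every day box is there at each start (None when absent; three to five are)
- daybox1: day box: closed flat rigid pill box, white with a green lid divided in four, 70 x 50 x 16 mm, 50 g; origin at the centre of its underside, x along the 70 mm length, y along the 50 mm width, z up through the lid. Not every day box is there at each start (None when absent; three to five are)
- daybox2: day box: closed flat rigid pill box, white with a yellow lid divided in four, 70 x 50 x 16 mm, 50 g; origin at the centre of its underside, x along the 70 mm length, y along the 50 mm width, z up through the lid. Not every day box is there at each start (None when absent; three to five are)
- daybox3: day box: closed flat rigid pill box, white with a red lid divided in four, 70 x 50 x 16 mm, 50 g; origin at the centre of its underside, x along the 70 mm length, y along the 50 mm width, z up through the lid. Not every day box is there at each start (None when absent; three to five are)
- daybox4: day box: closed flat rigid pill box, white with an orange lid divided in four, 70 x 50 x 16 mm, 50 g; origin at the centre of its underside, x along the 70 mm length, y along the 50 mm width, z up through the lid. Not every day box is there at each start (None when absent; three to five are)
- tablet_case: grey plastic tablet case, closed, a plain block 110 x 62 x 32 mm, 130 g, with a small white press button on one short end; origin at the centre of its underside, x along the 110 mm length (button at -x), y along the 62 mm width, z up
- chest: one-drawer bedside chest, white sides and light wooden top, 220 mm deep (x), 300 mm wide (y), 126 mm high, fixed to the table; origin at the centre of its underside; its front faces its own -x, towards the robot, and lies 110 mm from the origin
- drawer (a joint): how far the chest's drawer is pulled out towards the chest's -x, in m: 0 shut, 0.17 fully out (end stop). It slides with about 1.5 N of friction and stays where it is left; it is shut or a little ajar at the start
- drawer_floor (a point): centre of the drawer's inner floor (upper face, 22 mm above the table); moves with the drawer; axes as the chest's (x to its back, y left seen from the robot). Floor 190 (x) x 260 (y) mm; side and back walls stand 54 mm, the front panel 98 mm above it. Shut, 92 mm are clear between floor and chest top; fully out, the floor's front 170 mm are uncovered
- drawer_handle (a point): middle of the drawer's steel bar handle: 10 mm thick round bar, 110 mm long along the chest's y, standing 42 mm out from the front panel, 96 mm above the table and 30 mm below the chest's top; moves with the drawer, axes as the chest's
- tumbler: bystander: glass tumbler, 70 mm across, 95 mm high; origin at the centre of its underside
- ear_holder: bystander: white ceramic ear-bulb holder with its blue bulb, 68 mm across, 118 mm high; origin at the centre of its underside
- syrup: bystander: amber medicine bottle with white cap, 56 mm across, 115 mm high; origin at the centre of its underside
- mirror: bystander: wooden hand mirror lying face up, 225 mm long (x), disc 110 mm across towards +x, 12 mm thick; origin between disc and handle on its underside
- steel_tray: bystander: small stainless steel tray, 140 (x) x 200 (y) x 14 mm, with a thermometer in it; origin at the centre of its underside
- water: bystander: green glass water bottle, 72 mm across, 200 mm high; origin at the centre of its underside
There are look-alikes about, which are no part of the job. What is shaped like the daybox1 but black or pink is not meant.

How it is judged:
On the way, in this order (a step that is already met when the one before it is completed fails the run):
1. the drawer is pulled open (by more than 80 mm) (value of joint drawer above 0.08 m), for 0.2 s.
2. with the drawer open, all the day boxes lie in it in one square pile and the tablet case lies flat beside them, released (value of joint drawer above 0.05 m and x of daybox0 in the frame of drawer_floor between -0.095 and 0.095 m and y of daybox0 in the frame of drawer_floor between -0.13 and 0.13 m and z of daybox0 in the frame of drawer_floor between -0.006 and 0.07 m and angle between each of daybox0, daybox1, daybox2, daybox3, daybox4, tablet_case's own z axis and vertical below 0.12 rad and x of daybox1 in the frame of drawer_floor between -0.095 and 0.095 m and y of daybox1 in the frame of drawer_floor between -0.13 and 0.13 m and z of daybox1 in the frame of drawer_floor between -0.006 and 0.07 m and x of daybox2 in the frame of drawer_floor between -0.095 and 0.095 m and y of daybox2 in the frame of drawer_floor between -0.13 and 0.13 m and z of daybox2 in the frame of drawer_floor between -0.006 and 0.07 m and x of daybox3 in the frame of drawer_floor between -0.095 and 0.095 m and y of daybox3 in the frame of drawer_floor between -0.13 and 0.13 m and z of daybox3 in the frame of drawer_floor between -0.006 and 0.07 m and x of daybox4 in the frame of drawer_floor between -0.095 and 0.095 m and y of daybox4 in the frame of drawer_floor between -0.13 and 0.13 m and z of daybox4 in the frame of drawer_floor between -0.006 and 0.07 m and horizontal distance between each of daybox1, daybox2, daybox3, daybox4 and daybox0 below 0.01 m and angle between the x axis of each of daybox1, daybox2, daybox3, daybox4 and the x axis of daybox0, either way round below 0.17 rad and horizontal distance between each of daybox2, daybox3, daybox4 and daybox1 below 0.01 m and angle between the x axis of each of daybox2, daybox3, daybox4 and the x axis of daybox1, either way round below 0.17 rad and horizontal distance between each of daybox3, daybox4 and daybox2 below 0.01 m and angle between the x axis of each of daybox3, daybox4 and the x axis of daybox2, either way round below 0.17 rad and horizontal distance between daybox4 and daybox3 below 0.01 m and angle between the x axis of daybox4 and the x axis of daybox3, either way round below 0.17 rad and x of tablet_case in the frame of drawer_floor between -0.095 and 0.095 m and y of tablet_case in the frame of drawer_floor between -0.13 and 0.13 m and z of tablet_case in the frame of drawer_floor between -0.006 and 0.007 m and horizontal distance between tablet_case and daybox0 above 0.045 m and horizontal distance between tablet_case and daybox1 above 0.045 m and horizontal distance between tablet_case and daybox2 above 0.045 m and horizontal distance between tablet_case and daybox3 above 0.045 m and horizontal distance between tablet_case and daybox4 above 0.045 m and linear speed of each of daybox0, daybox1, daybox2, daybox3, daybox4, tablet_case below 0.02 m/s and contact force between the fingers and daybox0 below 0.05 N and contact force between the fingers and daybox1 below 0.05 N and contact force between the fingers and daybox2 below 0.05 N and contact force between the fingers and daybox3 below 0.05 N and contact force between the fingers and daybox4 below 0.05 N and contact force between the fingers and tablet_case below 0.05 N), for 0.2 s.
3. the drawer is slid shut (within 6 mm) (value of joint drawer below 0.006 m), for 0.2 s.
At the end, for the whole second after the job is handed in: Drawer shut within 6 mm. In it all day boxes present lie flat, lid up (0.12 rad), in one pile: centres within 10 mm seen from above, long sides parallel within 0.17 rad. Tablet case flat, lid up, on the drawer floor (within 7 mm), centre over 45 mm from the boxes'. All at rest (value of joint drawer below 0.006 m and x of daybox0 in the frame of drawer_floor between -0.095 and 0.095 m and y of daybox0 in the frame of drawer_floor between -0.13 and 0.13 m and z of daybox0 in the frame of drawer_floor between -0.006 and 0.07 m and angle between each of daybox0, daybox1, daybox2, daybox3, daybox4, tablet_case's own z axis and vertical below 0.12 rad and x of daybox1 in the frame of drawer_floor between -0.095 and 0.095 m and y of daybox1 in the frame of drawer_floor between -0.13 and 0.13 m and z of daybox1 in the frame of drawer_floor between -0.006 and 0.07 m and x of daybox2 in the frame of drawer_floor between -0.095 and 0.095 m and y of daybox2 in the frame of drawer_floor between -0.13 and 0.13 m and z of daybox2 in the frame of drawer_floor between -0.006 and 0.07 m and x of daybox3 in the frame of drawer_floor between -0.095 and 0.095 m and y of daybox3 in the frame of drawer_floor between -0.13 and 0.13 m and z of daybox3 in the frame of drawer_floor between -0.006 and 0.07 m and x of daybox4 in the frame of drawer_floor between -0.095 and 0.095 m and y of daybox4 in the frame of drawer_floor between -0.13 and 0.13 m and z of daybox4 in the frame of drawer_floor between -0.006 and 0.07 m and horizontal distance between each of daybox1, daybox2, daybox3, daybox4 and daybox0 below 0.01 m and angle between the x axis of each of daybox1, daybox2, daybox3, daybox4 and the x axis of daybox0, either way round below 0.17 rad and horizontal distance between each of daybox2, daybox3, daybox4 and daybox1 below 0.01 m and angle between the x axis of each of daybox2, daybox3, daybox4 and the x axis of daybox1, either way round below 0.17 rad and horizontal distance between each of daybox3, daybox4 and daybox2 below 0.01 m and angle between the x axis of each of daybox3, daybox4 and the x axis of daybox2, either way round below 0.17 rad and horizontal distance between daybox4 and daybox3 below 0.01 m and angle between the x axis of daybox4 and the x axis of daybox3, either way round below 0.17 rad and x of tablet_case in the frame of drawer_floor between -0.095 and 0.095 m and y of tablet_case in the frame of drawer_floor between -0.13 and 0.13 m and z of tablet_case in the frame of drawer_floor between -0.006 and 0.007 m and horizontal distance between tablet_case and daybox0 above 0.045 m and horizontal distance between tablet_case and daybox1 above 0.045 m and horizontal distance between tablet_case and daybox2 above 0.045 m and horizontal distance between tablet_case and daybox3 above 0.045 m and horizontal distance between tablet_case and daybox4 above 0.045 m and linear speed of each of daybox0, daybox1, daybox2, daybox3, daybox4, tablet_case below 0.02 m/s); the robot touches nothing.
It fails at once if a bystander (tumbler, ear-bulb holder, medicine bottle, mirror, steel tray, water bottle) is shifted by more than 40 mm (distance of any of tumbler, ear_holder, syrup, mirror, steel_tray, water from where it was at the start of the episode above 0.04 m).
It fails at once if a standing bystander is tipped over (angle between any of tumbler, ear_holder, syrup, mirror, steel_tray, water's own z axis and vertical above 0.5 rad).
Of daybox0, daybox1, daybox2, daybox3, daybox4 only 3 to 5 are there at a start; the rules pass over those that are not, and their reading is None.
At some moment in a run one of daybox0, daybox1, daybox2, daybox3, daybox4, tablet_case may be knocked a few centimetres aside while the robot is not near it.
Once in a run the grip may slacken for a moment while it holds something.
It also fails if it takes over 210 s, if anything falls off the work surface, if the arm or the gripper's body presses on something with over 40 N, if the wrist force passes 120 N, or if a joint passes its speed limit or range.

## Working session

There is one attempt and no reset: what is moved stays moved. The work goes in short steps, Python scripts to look and compute and a shell command to move; the robot and the scene stay as the last step left them, time stands still between calls to the robot, and variables do not carry over. Pictures are saved under pics/ and viewed, at most 14 in all, crops included, and the job is handed in when it is done.

```bash
mkdir -p pics; cat > h.py <<'E'
import numpy as np, cv2
from plant import ctrl, imaging
def cal(n):
    c=imaging.get_calibration(n); f=210/np.tan(np.radians(c["fovy"])/2)
    K=np.array([[f,0,c["cx"]],[0,f,c["cy"]],[0,0,1]]); return K,np.array(c["distortion"]),np.array(c["R"]),np.array(c["t"])
def ray(n,uv,z):
    K,D,R,t=cal(n); p=cv2.undistortPoints(np.array(uv,float).reshape(-1,1,2),K,D).reshape(-1,2)
    d=np.c_[p,np.ones(len(p))]@R; o=-R.T@t
    return o+d*((z-o[2])/d[:,2])[:,None]
def cloud(n,dep):
    K,D,R,t=cal(n); v,u=np.mgrid[:420,:560]
    p=cv2.undistortPoints(np.stack([u,v],-1).reshape(-1,1,2).astype(float),K,D).reshape(-1,2)
    X=(np.c_[p,np.ones(len(p))]*dep.reshape(-1,1)-t)@R
    X[dep.ravel()==0]=np.nan
    return X.reshape(420,560,3)
def proj(n,X):
    K,D,R,t=cal(n); return cv2.projectPoints(np.array(X,float).reshape(-1,1,3),cv2.Rodrigues(R)[0],t,K,D)[0].reshape(-1,2)
E
python3 - <<'E'
from h import *
for n in("scene","top"):
    a,d=imaging.read_camera(n); cv2.imwrite(f"pics/{n}0.png",a); np.save(f"{n}0.npy",d)
    K,D,R,t=cal(n); print(n,-R.T@t,R[2],K[0,0])
print(ctrl.get_state())
E
```

```text
scene [1.47524292 0.47463075 1.16207499] [-0.61956285 -0.32436128 -0.71479482] 381.1976105866434
top [ 0.1985214  -0.03851773  1.53097959] [ 0.21420473  0.00978569 -0.97673977] 504.60739788450354
{'time': 0.1, 'qpos': array([-1.35699633e+00,  2.87100159e-01,  1.57804784e+00, -3.37029659e-06,
        1.27861169e+00, -1.49970775e-01]), 'dq': array([ 0.00130873, -0.00285234, -0.00244258,  0.00028842, -0.00135328,
       -0.00108682]), 'joint_efforts': array([ 5.69152835e-04, -4.07296050e+01, -2.93699706e+01, -1.50189735e-04,
        3.41773281e-03,  4.99080031e-06]), 'eef_pos': array([ 0.24009011, -0.63025556,  0.24906073]), 'tcp_rot': array([ 9.83503739e-01,  1.80884550e-01, -3.61865458e-05, -1.08291426e-03]), 'contact_force': array([-0.73713117, -0.28842087,  0.26923865]), 'wrist_torque': array([ 0.0307502 , -0.01740334, -0.01083432]), 'finger_force': 0.0, 'opening': 0.99500687120821}
```

View pics/top0.png

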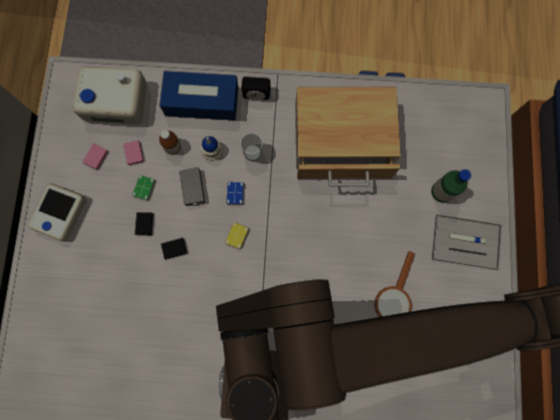

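View pics/scene0.png

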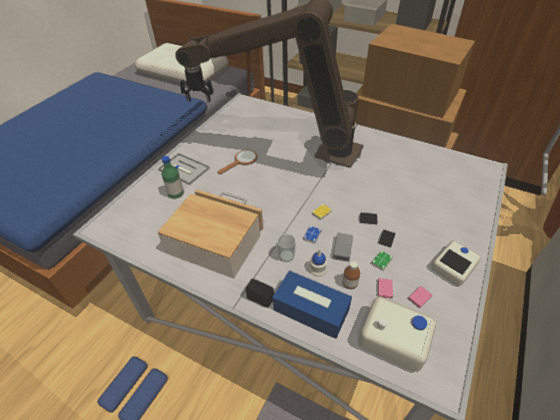

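Top view: blue (235,192), green (144,188) and yellow (237,236) day boxes, grey case (192,187), and a chest front/handle around (350,180). Pink (95,156), (133,152) and black boxes are look-alikes, and the scene view shows no red or orange box.

```bash
cat >> h.py <<'E'
HS={"blue":((105,120,70),(130,255,255)),"green":((45,100,50),(80,255,255)),"yellow":((22,110,90),(34,255,255))}
def find(n,a,hint,lo,hi,z,r=25,k=7):
    m=cv2.inRange(cv2.cvtColor(a,cv2.COLOR_BGR2HSV),lo,hi); w=np.zeros_like(m); cv2.circle(w,tuple(int(x) for x in hint),r,255,-1)
    m=cv2.morphologyEx(m&w,cv2.MORPH_CLOSE,np.ones((k,k)))
    c=max(cv2.findContours(m,0,2)[0],key=cv2.contourArea).reshape(-1,2)
    P=ray(n,c,z)[:,:2]; (x,y),(w_,h_),an=cv2.minAreaRect((P*1000).astype(np.float32))
    if w_<h_: an+=90
    an=(an+90)%180-90
    return np.array([x,y])/1000,sorted((w_,h_)),an
E
python3 - <<'E'
from h import *
a=cv2.imread("pics/top0.png"); d=np.load("top0.npy"); X=cloud("top",d); s=cv2.imread("pics/scene0.png")
hs=cv2.cvtColor(a,cv2.COLOR_BGR2HSV)
for p in((95,156),(133,152)): print("pink",hs[p[1],p[0]])
for k,p,ps in(("blue",(235,192),(314,234)),("green",(144,188),(383,260)),("yellow",(237,236),(321,211))):
    print(k,find("top",a,p,*HS[k],.016),find("scene",s,ps,*HS[k],.016,15))
    print(X[p[1],p[0]])
print("case",find("top",a,(194,185),(0,0,40),(179,70,105),.032,28,3), X[187,192])
# chest
m=(X[...,2]>.119)&(X[...,2]<.135)&(X[...,1]<-.05)&(X[...,1]>-.5)&(X[...,0]>.5)
m=cv2.morphologyEx(m.astype(np.uint8),cv2.MORPH_OPEN,np.ones((3,3)))
c=max(cv2.findContours(m,0,2)[0],key=cv2.contourArea).reshape(-1,2); P=X[c[:,1],c[:,0]]
r=cv2.minAreaRect((P[:,:2]*1000).astype(np.float32));print("top",r, cv2.boxPoints(r).tolist())
m=(X[...,2]>.085)&(X[...,2]<.112)&(X[...,1]<-.05)&(X[...,1]>-.5)&(X[...,0]>.4)&(X[...,0]<.68)
v,u=np.where(m)
for i in range(0,len(v),max(1,len(v)//40)): print(u[i],v[i],X[v[i],u[i]].round(3))
cv2.imwrite("pics/c0.png",np.vstack([cv2.resize(a[140:260,80:260],None,fx=3,fy=3),cv2.resize(a[75:215,285:465],None,fx=3,fy=3)])[:, :] [:780])
big=np.hstack([cv2.resize(a[130:260,80:260],(396,286)),cv2.resize(a[75:205,285:465],(396,286))]);cv2.imwrite("pics/c0.png",big)
E
```

```text
pink [172  93 134]
pink [172  96 135]
blue (array([0.55806818, 0.10506723]), [46.455970764160156, 66.72057342529297], 3.6660878658294678) (array([0.56073999, 0.10743773]), [43.720428466796875, 63.42661666870117], -1.2574386596679688)
[0.56145281 0.10454354 0.00817272]
green (array([0.55681885, 0.38892017]), [46.32143020629883, 65.79124450683594], -13.298355102539062) (array([0.56045422, 0.39153073]), [45.436832427978516, 64.91455078125], -12.983055114746094)
[0.55335333 0.3847993  0.0199672 ]
yellow (array([0.42624362, 0.08890456]), [49.271480560302734, 68.28011322021484], -18.740997314453125) (array([0.4294426 , 0.09113644]), [48.0712890625, 69.00772094726562], -16.44677734375)
[0.42272369 0.0864984  0.01907384]
case (array([0.56503381, 0.23045001]), [77.46652221679688, 122.20077514648438], 14.434983253479004) [0.56344766 0.23528881 0.03041565]
top ((770.6069946289062, -222.4081268310547), (218.79063415527344, 301.0268249511719), 3.9626152515411377) [[651.0718994140625, -79.8143539428711], [671.87451171875, -380.12152099609375], [890.14208984375, -365.00189208984375], [869.339477539
[... 628 characters left out ...]
621 -0.144  0.091]
330 171 [ 0.622 -0.179  0.096]
342 171 [ 0.626 -0.215  0.09 ]
357 171 [ 0.63  -0.26   0.087]
372 171 [ 0.633 -0.304  0.087]
384 171 [ 0.635 -0.34   0.087]
302 172 [ 0.617 -0.097  0.085]
329 173 [ 0.615 -0.176  0.099]
367 174 [ 0.619 -0.288  0.098]
331 176 [ 0.605 -0.182  0.102]
329 178 [ 0.6   -0.176  0.1  ]
368 179 [ 0.604 -0.291  0.1  ]
366 181 [ 0.598 -0.286  0.097]
332 183 [ 0.585 -0.186  0.1  ]
344 183 [ 0.586 -0.22   0.102]
356 183 [ 0.59  -0.256  0.099]
368 183 [ 0.59  -0.29   0.105]
340 184 [ 0.583 -0.209  0.103]
352 184 [ 0.585 -0.244  0.102]
364 184 [ 0.588 -0.28   0.098]
336 185 [ 0.58  -0.198  0.097]
348 185 [ 0.581 -0.232  0.104]
360 185 [ 0.582 -0.267  0.107]
```

View pics/c0.png

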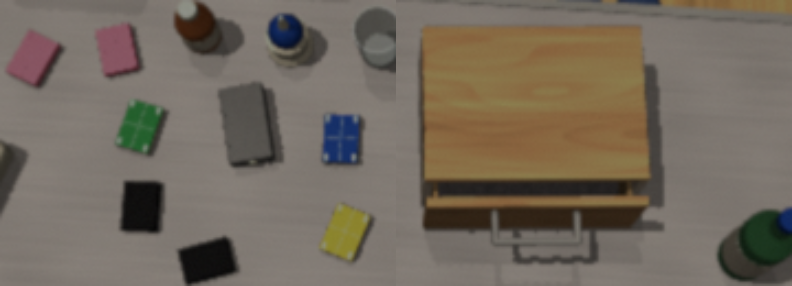

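Close-up: three day boxes and the case all lie lid up, and the drawer is ajar, with the handle bar centre at about (0.585, -0.235). I'll move above the handle and turn the jaws to the chest's x.

```bash
H="python3 -m handwheel"
$H '[0.153,0.175,0,0,0,0.0542,0.153,0.175,0,0,0,0.0542,0.153,0.175,0,0,0,0.0542,0.153,0.175,0,0,0,0.0542,0.153,0.175,0,0,0,0.0542]' 0.4 30 >/dev/null
$H '[0.153,0.175,0,0,0,0.0542,0.153,0.175,0,0,0,0.0542,0.153,0.175,0,0,0,0.0542,0.153,0.175,0,0,0,0.0542,0.153,0.175,0,0,0,0.0542]' >/dev/null
$H '[0.153,0.175,0,0,0,0.0542,0.153,0.175,0,0,0,0.0542,0.153,0.175,0,0,0,0.0542,0.153,0.175,0,0,0,0.0542,0.153,0.175,0,0,0,0.0542]' >/dev/null
$H '[0,0,0,0,0,0,0,0,0,0,0,0]'
cat >> h.py <<'E'
from scipy.spatial.transform import Rotation as Ro
def st():
    s=ctrl.get_state(); M=Ro.from_quat(s["tcp_rot"]).as_matrix(); y=M[:,1]
    print("t",round(s["time"],2),"pos",s["eef_pos"].round(4),"yaw_y",np.degrees(np.arctan2(y[1],y[0])).round(2),"zax",M[:,2].round(3),"open",round(s["opening"],3),"ff",round(s["finger_force"],1),"F",s["contact_force"].round(1)); return s
def go(x,y,z,yaw):
    s=st(); M=Ro.from_quat(s["tcp_rot"]).as_matrix()[:,1]; a=np.degrees(np.arctan2(M[1],M[0]))
    d=np.array([x,y,z])-s["eef_pos"]; dy=(yaw-a+90)%180-90
    print("units",(d/.15).round(3),"yaw units",round(dy/90,4),"min rows",np.ceil(max(np.linalg.norm(d)/.0417,abs(dy)/7.16)))
E
python3 -c "
from h import *
go(.585,-.2353,.25,4)"
```

```text
time: 1.52
eef_pos: [0.585, -0.2354, 0.2496]
tcp_rot: [0.681, 0.732, -0.0, -0.001]
contact_force: [-0.2, 0.2, -0.2]
opening: 0.4
finger_force: 0.0
t 1.52 pos [ 0.585  -0.2354  0.2496] yaw_y 4.17 zax [-0.001  0.    -1.   ] open 0.4 ff 0.0 F [-0.2  0.2 -0.2]
units [0.    0.001 0.003] yaw units -0.0019 min rows 1.0
```

```bash
H="python3 -m handwheel"
$H '[0,0,-0.2,0,0,0,0,0,-0.2,0,0,0,0,0,-0.2,0,0,0,0,0,-0.15,0,0,0,0,0,-0.15,0,0,0]' 
$H '[0,0,-0.06,0,0,0,0,0,-0.06,0,0,0,0,0,0,0,0,0]'
$H '[0,0,0,0,0,0,0,0,0,0,0,0,0,0,0,0,0,0,0,0,0,0,0,0,0,0,0,0,0,0]' 0 30
python3 -c "
from h import *
st()"
```

```text
time: 1.93
eef_pos: [0.5828, -0.238, 0.1132]
tcp_rot: [0.683, 0.731, -0.0, -0.001]
contact_force: [-0.3, 0.0, -0.2]
opening: 0.403
finger_force: 0.0
time: 2.18
eef_pos: [0.5832, -0.2374, 0.0957]
tcp_rot: [0.682, 0.731, -0.0, -0.001]
contact_force: [-0.6, -0.1, 0.4]
opening: 0.397
finger_force: 0.0
time: 2.6
eef_pos: [0.5855, -0.2379, 0.0992]
tcp_rot: [0.682, 0.731, 0.0, 0.002]
contact_force: [0.3, -1.6, 3.7]
opening: 0.1
finger_force: 29.5
t 2.6 pos [ 0.5855 -0.2379  0.0992] yaw_y 4.02 zax [ 0.003 -0.002 -1.   ] open 0.1 ff 29.5 F [ 0.3 -1.6  3.7]
```

```bash
H="python3 -m handwheel"
$H '[-0.1,-0.007,0,0,0,0,-0.1,-0.007,0,0,0,0,-0.1,-0.007,0,0,0,0,-0.1,-0.007,0,0,0,0,-0.1,-0.007,0,0,0,0]'
$H '[-0.1,-0.007,0,0,0,0,-0.1,-0.007,0,0,0,0,-0.07,-0.005,0,0,0,0,-0.03,-0.002,0,0,0,0,0,0,0,0,0,0]'
$H '[-0.03,-0.002,0,0,0,0,-0.02,-0.0014,0,0,0,0,0,0,0,0,0,0]'
python3 - <<'E'
from h import *
st()
for n in("scene","top"):
    a,d=imaging.read_camera(n); cv2.imwrite(f"pics/{n}1.png",a); np.save(f"{n}1.npy",d)
E
```

```text
time: 3.02
eef_pos: [0.5107, -0.2431, 0.0992]
tcp_rot: [0.682, 0.731, 0.001, 0.003]
contact_force: [3.0, -1.1, 2.7]
opening: 0.103
finger_force: 30.9
time: 3.43
eef_pos: [0.4644, -0.2464, 0.0992]
tcp_rot: [0.682, 0.731, -0.0, 0.001]
contact_force: [-1.8, -0.5, 6.6]
opening: 0.105
finger_force: 31.3
time: 3.68
eef_pos: [0.4577, -0.2468, 0.0992]
tcp_rot: [0.682, 0.731, 0.0, 0.002]
contact_force: [-0.4, 0.3, 6.9]
opening: 0.103
finger_force: 31.3
t 3.68 pos [ 0.4577 -0.2468  0.0992] yaw_y 4.02 zax [ 0.002 -0.002 -1.   ] open 0.103 ff 31.3 F [-0.4  0.3  6.9]
```

View pics/top1.png

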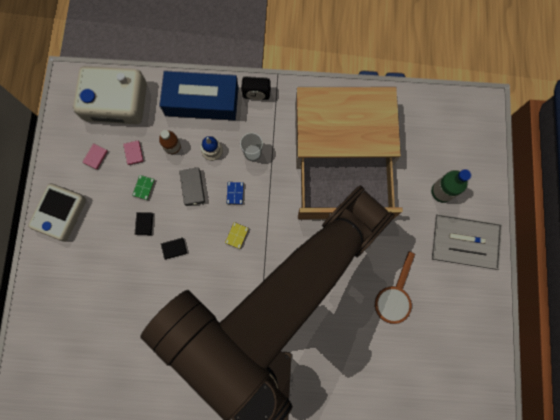

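The drawer is well out, and its interior shows at (350,180). I'll pull a little more.

```bash
H="python3 -m handwheel"
$H '[-0.03,-0.002,0,0,0,0,-0.03,-0.0014,0,0,0,0,0,0,0,0,0,0]'
$H '[0,0,0,0,0,0,0,0,0,0,0,0,0,0,0,0,0,0]' 0.4
$H '[0,0,0.2,0,0,0,0,0,0.25,0,0,0,0,0,0.25,0,0,0,0,0,0.25,0,0,0,0,0,0,0,0,0]'
python3 - <<'E'
from h import *
st()
for n in("scene","top"):
    a,d=imaging.read_camera(n); cv2.imwrite(f"pics/{n}2.png",a); np.save(f"{n}2.npy",d)
X=cloud("top",d); 
m=(X[...,2]>.020)&(X[...,2]<.032)&(X[...,1]<-.05)&(X[...,1]>-.5)&(X[...,0]>.4)
# floor of drawer
x0,xh=np.array([.7706,-.2224]),np.array([.9976,.0693]); yh=np.array([-.0693,.9976])
c=np.stack([(X[...,:2]-x0)@xh,(X[...,:2]-x0)@yh],-1)
m=(X[...,2]>.01)&(X[...,2]<.034)&(abs(c[...,1])<.125)&(c[...,0]<-.08)&(c[...,0]>-.32)
q=c[m]; print("floor z",np.median(X[...,2][m]),"x",np.percentile(q[:,0],[1,99]),"y",np.percentile(q[:,1],[1,99]))
m=(X[...,2]>.11)&(X[...,2]<.13)&(abs(c[...,1])<.15)&(c[...,0]<-.2)&(c[...,0]>-.34)
q=c[m]; print("panel",len(q),np.percentile(q[:,0],[2,50,98]),np.percentile(q[:,1],[1,99]))
m=(X[...,2]>.06)&(X[...,2]<.085)&(abs(c[...,1])<.15)&(c[...,0]<-.12)&(c[...,0]>-.25); q=c[m]
print("walls",q[q[:,1]>0,1].mean(),q[q[:,1]<0,1].mean())
a=cv2.imread("pics/top2.png"); s=cv2.imread("pics/scene2.png")
XS=cloud("scene",np.load("scene2.npy"))
for k,p,ps in(("blue",(235,192),(314,234)),("green",(144,188),(383,260)),("yellow",(237,236),(321,211))):
    print(k,find("top",a,p,*HS[k],.016),find("scene",s,ps,*HS[k],.016,15))
for Y in(X,XS):
  m=((Y[...,2]>.022)&(Y[...,2]<.045)&(abs(Y[...,0]-.565)<.09)&(abs(Y[...,1]-.23)<.08)).astype(np.uint8)
  m=cv2.morphologyEx(m,cv2.MORPH_OPEN,np.ones((3,3)))
  P=Y[m>0]; print("case",len(P),P.mean(0),cv2.minAreaRect((P[:,:2]*1000).astype(np.float32)))
E
```

```text
time: 4.03
eef_pos: [0.4486, -0.2475, 0.0992]
tcp_rot: [0.682, 0.731, -0.0, 0.002]
contact_force: [-0.8, -0.7, 7.4]
opening: 0.103
finger_force: 31.3
time: 4.28
eef_pos: [0.4473, -0.2458, 0.0965]
tcp_rot: [0.682, 0.731, -0.0, -0.001]
contact_force: [-1.0, 0.2, -0.5]
opening: 0.397
finger_force: 0.0
time: 4.7
eef_pos: [0.451, -0.2488, 0.2485]
tcp_rot: [0.682, 0.732, 0.0, 0.007]
contact_force: [0.7, 0.2, 0.1]
opening: 0.4
finger_force: 0.0
t 4.7 pos [ 0.451  -0.2488  0.2485] yaw_y 4.04 zax [ 0.011 -0.009 -1.   ] open 0.4 ff 0.0 F [0.7 0.2 0.1]
floor z 0.022199537600718407 x [-0.24757306 -0.08156863] y [-0.12186245  0.1232311 ]
panel 153 [-0.28214941 -0.27620953 -0.26953427] [0.06043419 0.14870603]
walls 0.13425668026927778 -0.13159668423322737
blue (array([0.55806818, 0.10506723]), [46.455970764160156, 66.72057342529297], 3.6660878658294678) (array([0.56104108, 0.10706011]), [43.68473434448242, 63.84498596191406], 0.8037234544754028)
green (array([0.55681885, 0.38892017]), [46.32143020629883, 65.79124450683594], -13.298355102539062) (array([0.56084686, 0.39144025]), [45.436832427978516, 65.72040557861328], -12.983055114746094)
yellow (array([0.42617981, 0.08871489]), [49.670997619628906, 68.27996826171875], -18.743698120117188) (array([0.43036102, 0.09138745]), [47.53870391845703, 70.21175384521484], -17.541748046875)
case 695 [0.56809367 0.23788075 0.03159758] ((569.1204833984375, 238.69778442382812), (111.31842803955078, 62.46073532104492), 13.839177131652832)
case 362 [0.57530899 0.24095211 0.03106651] ((572.8976440429688, 239.54034423828125), (108.76048278808594, 61.53336715698242), 13.151037216186523)
```

Measured: floor at z 22 mm, uncovered for chest x from -0.268 to -0.11, and both views agree within 4 mm. I'll stack the pile at world (0.579,-0.171) and lay the case at (0.587,-0.295), both at jaw yaw 94°. Blue goes first.

```bash
H="python3 -m handwheel"
$H '[0.0482,0.1577,0,0,0,0.0656,0.0482,0.1577,0,0,0,0.0656,0.0482,0.1577,0,0,0,0.0656,0.0482,0.1577,0,0,0,0.0656,0.0482,0.1577,0,0,0,0.0656]' 0.85 40 >/dev/null
$H '[0.0482,0.1577,0,0,0,0.0656,0.0482,0.1577,0,0,0,0.0656,0.0482,0.1577,0,0,0,0.0656,0.0482,0.1577,0,0,0,0.0656,0.0482,0.1577,0,0,0,0.0656]' >/dev/null
$H '[0.0482,0.1577,0,0,0,0.0656,0.0482,0.1577,0,0,0,0.0656,0.0482,0.1577,0,0,0,0.0656,0.0482,0.1577,0,0,0,0.0656,0.0482,0.1577,0,0,0,0.0656]' >/dev/null
$H '[0,0,0,0,0,0,0,0,0,0,0,0]' >/dev/null
python3 -c "
from h import *
go(.5595,.106,.019,92.5)"
```

```text
t 6.22 pos [0.5551 0.1092 0.2368] yaw_y 92.64 zax [-0.005 -0.    -1.   ] open 0.848 ff 0.0 F [ 0.3  0.2 -0.7]
units [ 0.029 -0.021 -1.452] yaw units -0.0015 min rows 6.0
```

```bash
H="python3 -m handwheel"
$H '[0.029,-0.021,-0.26,0,0,0,0,0,-0.26,0,0,0,0,0,-0.26,0,0,0,0,0,-0.26,0,0,0,0,0,-0.2,0,0,0]' >/dev/null
$H '[0,0,-0.1,0,0,0,0,0,0,0,0,0]' >/dev/null
python3 -c "
from h import *
go(.5595,.106,.019,92.5)"
```

```text
t 6.8 pos [0.5556 0.1039 0.0326] yaw_y 92.43 zax [-0.013 -0.    -1.   ] open 0.849 ff 0.0 F [-1.1  1.1 -0.9]
units [ 0.026  0.014 -0.091] yaw units 0.0008 min rows 1.0
```

```bash
H="python3 -m handwheel"
$H '[0.026,0.014,-0.08,0,-0.008,0,0,0,0,0,0,0]' >/dev/null
python3 -c "
from h import *
go(.5595,.106,.019,92.5)"
$H '[0,0,0,0,0,0,0,0,0,0,0,0,0,0,0,0,0,0,0,0,0,0,0,0,0,0,0,0,0,0]' 0 40
python3 -c "
from h import *
st()"
```

```text
t 6.97 pos [0.5636 0.1065 0.0255] yaw_y 92.48 zax [ 0.01 -0.   -1.  ] open 0.851 ff 0.0 F [-0.9 -0.4  0.6]
units [-0.027 -0.003 -0.043] yaw units 0.0003 min rows 1.0
time: 7.38
eef_pos: [0.5657, 0.1071, 0.0284]
tcp_rot: [-0.023, 1.0, -0.0, 0.007]
contact_force: [-1.2, -1.2, 5.0]
opening: 0.569
finger_force: 41.9
t 7.38 pos [0.5657 0.1071 0.0284] yaw_y 92.58 zax [ 0.015 -0.    -1.   ] open 0.569 ff 41.9 F [-1.2 -1.2  5. ]
```

```bash
H="python3 -m handwheel"
$H '[0,0,0,0,0,0,0,0,0,0,0,0,0,0,0,0,0,0,0,0,0,0,0,0,0,0,0,0,0,0]'>/dev/null
python3 -c "
from h import *
st()"
$H '[0,0,0.2,0,0,0,0,0,0.25,0,0,0,0,0,0.25,0,0,0,0,0,0.25,0,0,0,0,0,0.25,0,0,0]' >/dev/null
$H '[0,0,0.25,0,0,0,0,0,0,0,0,0,0,0,0,0,0,0,0,0,0,0,0,0,0,0,0,0,0,0]'>/dev/null
python3 -c "
from h import *
go(.5786,-.1706,.25,94)
a,d=imaging.read_camera('scene'); cv2.imwrite('pics/scene3.png',cv2.resize(a[100:300,230:430],(600,600)))
"
```

```text
t 7.8 pos [0.5657 0.1071 0.0284] yaw_y 92.58 zax [ 0.015 -0.    -1.   ] open 0.563 ff 42.0 F [-0.7 -2.   6.5]
t 8.63 pos [0.5633 0.1073 0.2418] yaw_y 92.57 zax [ 0.008 -0.    -1.   ] open 0.567 ff 43.5 F [ 0.1  0.2 -0.7]
units [ 0.102 -1.853  0.055] yaw units 0.0159 min rows 7.0
```

View pics/scene3.png

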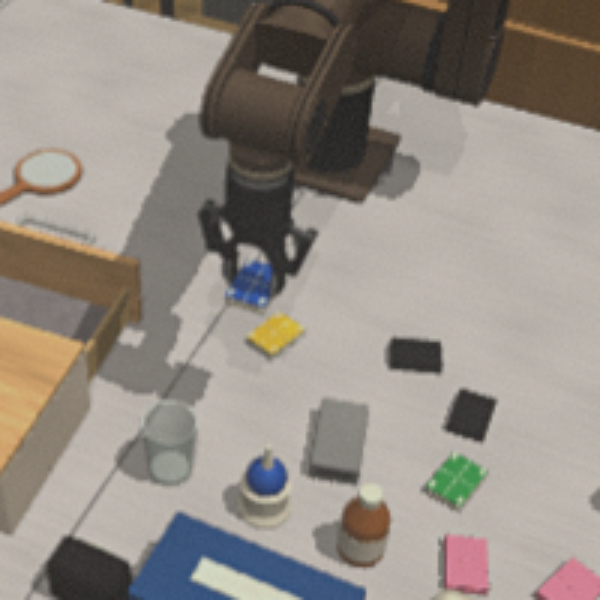

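Blue is lifted and held level in the jaws (scene crop around (255,285)). I'll carry it over the pile spot.

```bash
H="python3 -m handwheel"
$H '[0.018,-0.206,0,0,0,0.002,0.018,-0.206,0,0,0,0.002,0.018,-0.206,0,0,0,0.002,0.018,-0.206,0,0,0,0.002,0.018,-0.206,0,0,0,0.002]' >/dev/null
$H '[0.018,-0.206,0,0,0,0.002,0.018,-0.206,0,0,0,0.002,0.016,-0.206,0,0,0,0.002,0.0,-0.206,0,0,0,0.0,0,0,0,0,0,0]' >/dev/null
$H '[0,0,0,0,0,0,0,0,0,0,0,0,0,0,0,0,0,0]' 
python3 -c "
from h import *
go(.5846,-.1706,.0525,94)"
```

```text
time: 9.77
eef_pos: [0.5856, -0.1696, 0.2432]
tcp_rot: [-0.036, 0.999, 0.001, 0.005]
contact_force: [-0.2, 0.6, -0.4]
opening: 0.561
finger_force: 43.6
t 9.77 pos [ 0.5856 -0.1696  0.2432] yaw_y 94.07 zax [ 0.011  0.002 -1.   ] open 0.561 ff 43.6 F [-0.2  0.6 -0.4]
units [-0.007 -0.007 -1.272] yaw units -0.0008 min rows 5.0
```

```bash
H="python3 -m handwheel"
$H '[-0.007,-0.007,-0.25,0,0.007,0,0,0,-0.25,0,0,0,0,0,-0.25,0,0,0,0,0,-0.2,0,0,0,0,0,-0.12,0,0,0]' >/dev/null
$H '[0,0,-0.08,0,0,0,0,0,0,0,0,0,0,0,0,0,0,0,0,0,0,0,0,0]' >/dev/null
python3 -c "
from h import *
go(.5846,-.1706,.0525,94)"
```

```text
t 10.52 pos [ 0.5863 -0.172   0.0739] yaw_y 94.06 zax [ 0.005 -0.001 -1.   ] open 0.56 ff 43.6 F [ 0.2 -0.5  0. ]
units [-0.012  0.009 -0.142] yaw units -0.0006 min rows 1.0
```

```bash
H="python3 -m handwheel"
$H '[-0.012,0.009,-0.09,0,0.003,0,0,0,-0.05,0,0,0,0,0,0,0,0,0,0,0,0,0,0,0,0,0,0,0,0,0]'
$H '[0,0,0,0,0,0,0,0,0,0,0,0,0,0,0,0,0,0]'  0.75
$H '[0,0,0.1,0,0,0,0,0,0.25,0,0,0,0,0,0.25,0,0,0,0,0,0.25,0,0,0,0,0,0.25,0,0,0]' >/dev/null
$H '[-0.1,0.26,0.1,0,0,-0.045,-0.1,0.26,0,0,0,-0.045,-0.1,0.26,0,0,0,-0.045,-0.1,0.26,0,0,0,-0.04,-0.1,0.26,0,0,0,-0.04]' 0.85
$H '[0,0,0,0,0,0,0,0,0,0,0,0]'>/dev/null
python3 - <<'E'
from h import *
st(); q=ctrl.get_state()["qpos"];print(q.round(2))
for n in("scene","top"):
    a,d=imaging.read_camera(n); cv2.imwrite(f"pics/{n}4.png",a); np.save(f"{n}4.npy",d)
    p=proj(n,[[.5786,-.1706,.038],[.428,.09,.016]])
    print(n,p)
    try: print("blue",find(n,a,p[0],*HS["blue"],.038))
    except Exception as e: print(e)
    try: print("yel",find(n,a,p[1],*HS["yellow"],.016,16))
    except Exception as e: print(e)
E
```

```text
time: 10.93
eef_pos: [0.5832, -0.1706, 0.0508]
tcp_rot: [-0.035, 0.999, 0.0, -0.001]
contact_force: [-0.0, -0.5, 0.5]
opening: 0.563
finger_force: 43.6
time: 11.18
eef_pos: [0.5829, -0.1705, 0.0507]
tcp_rot: [-0.035, 0.999, 0.0, -0.002]
contact_force: [0.5, -0.6, -0.6]
opening: 0.752
finger_force: 0.0
time: 12.02
eef_pos: [0.5081, 0.0231, 0.2301]
tcp_rot: [0.135, 0.991, 0.001, -0.001]
contact_force: [1.3, 0.2, 0.3]
opening: 0.852
finger_force: 0.0
t 12.18 pos [0.5083 0.0235 0.23  ] yaw_y 74.9 zax [-0.003  0.001 -1.   ] open 0.848 ff 0.0 F [ 0.3 -0.4  0.3]
[-0.15 -0.06  2.    0.    1.21 -1.46]
scene [[248.93362022 209.63729068]
 [321.47810488 210.14041528]]
blue (array([ 0.5781698 , -0.15710678]), [4.826484680175781, 24.22951889038086], 88.49374389648438)
yel (array([0.43024597, 0.09103327]), [46.79471206665039, 70.21063232421875], -17.529396057128906)
top [[324.71009585 189.84369461]
 [236.05837194 234.36137754]]
blue (array([ 0.60426947, -0.15669614]), [46.076297760009766, 66.82272338867188], 2.6989359855651855)
max() iterable argument is empty
```

View pics/top4.png

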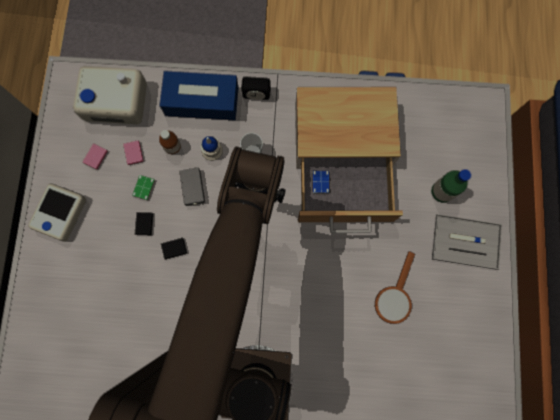

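Blue lies flat in the drawer at (321,181), but it measures about 25 mm off where I released it. I'll check it against depth, and check the drawer position, before building on it.

```bash
cat >> h.py <<'E'
x0,xh,yh=np.array([.7706,-.2224]),np.array([.9976,.0693]),np.array([-.0693,.9976])
def ch(P): return np.array([(np.array(P)[:2]-x0)@xh,(np.array(P)[:2]-x0)@yh])
def drawer(X):
    c=np.stack([(X[...,:2]-x0)@xh,(X[...,:2]-x0)@yh],-1)
    m=(X[...,2]>.11)&(X[...,2]<.13)&(abs(c[...,1])<.15)&(c[...,0]<-.2)&(c[...,0]>-.34); q=c[m]
    print("panel",len(q),np.percentile(q[:,0],[2,50,98]).round(4))
    m=(X[...,2]>.06)&(X[...,2]<.085)&(abs(c[...,1])<.15)&(c[...,0]<-.12)&(c[...,0]>-.25); q=c[m]
    print("walls",q[q[:,1]>0,1].mean(),q[q[:,1]<0,1].mean())
E
python3 - <<'E'
from h import *
a=cv2.imread("pics/top4.png");X=cloud("top",np.load("top4.npy")); drawer(X)
hs=cv2.cvtColor(a,cv2.COLOR_BGR2HSV); m=cv2.inRange(hs,*HS["blue"]); m[:, :305]=0;m[:160]=0;m[205:]=0;m[:,340:]=0
P=X[m>0]; P=P[~np.isnan(P[:,0])]; print(len(P),P.mean(0),np.percentile(P[:,2],[10,50,90]))
A=np.c_[P[:,:2]-P[:,:2].mean(0),np.ones(len(P))]; print("slope",np.linalg.lstsq(A,P[:,2],rcond=None)[0])
print(ch((.604,-.157)),ch((.5786,-.1706)))
print("handle",proj("top",[[.4486,-.2475,.096]]))
E
```

```text
panel 545 [-0.2825 -0.2762 -0.268 ]
walls 0.13421476730238885 -0.13142767285778678
296 [ 0.60544544 -0.15672336  0.03704947] [0.03247    0.03710608 0.04132663]
slope [-0.0216377  -0.01361817  0.03704947]
[-0.16166794  0.07678842] [-0.18794946  0.06498128]
handle [[351.45657707 230.37375511]]
```

```bash
H="python3 -m handwheel"
$H '[-0.133,0.112,0,0,0,-0.0085,-0.133,0.112,0,0,0,-0.0085,-0.133,0.112,0,0,0,-0.0085,-0.133,0.112,0,0,0,-0.0085,0,0,0,0,0,0]' 0.85 40 >/dev/null
$H '[0,0,-0.25,0,0,0,0,0,-0.25,0,0,0,0,0,-0.25,0,0,0,0,0,-0.2,0,0,0,0,0,-0.12,0,0,0]' >/dev/null
$H '[0,0,0,0,0,0,0,0,0,0,0,0,0,0,0,0,0,0]' >/dev/null
python3 -c "
from h import *
go(.4285,.0908,.029,71.8)"
```

```text
t 13.37 pos [0.4312 0.0881 0.0708] yaw_y 71.53 zax [-0.     0.001 -1.   ] open 0.846 ff 0.0 F [ 0.7 -0.2  0.6]
units [-0.018  0.018 -0.278] yaw units 0.003 min rows 2.0
```

```bash
H="python3 -m handwheel"
$H '[-0.018,0.018,-0.16,0,0,0.003,0,0,-0.118,0,0,0,0,0,0,0,0,0,0,0,0,0,0,0,0,0,0,0,0,0]' >/dev/null
python3 -c "
from h import *
st()"
$H '[0,0,0,0,0,0,0,0,0,0,0,0,0,0,0,0,0,0,0,0,0,0,0,0,0,0,0,0,0,0]' 0 40 >/dev/null
$H '[0,0,0,0,0,0,0,0,0,0,0,0,0,0,0,0,0,0]' >/dev/null
python3 -c "
from h import *
st()"
$H '[0,0,0.2,0,0,0,0,0,0.25,0,0,0,0,0,0.25,0,0,0,0,0,0.25,0,0,0,0,0,0.25,0,0,0]' >/dev/null
$H '[0,0,0.2,0,0,0,0,0,0,0,0,0,0,0,0,0,0,0]'>/dev/null
python3 -c "
from h import *
go(.606,-.155,.25,93)
print(ctrl.get_state()['qpos'].round(2))"
```

```text
t 13.78 pos [0.4285 0.0914 0.0296] yaw_y 71.87 zax [ 0.001  0.001 -1.   ] open 0.847 ff 0.0 F [0.5 0.3 0.5]
t 14.45 pos [0.4281 0.0915 0.0297] yaw_y 71.89 zax [-0.     0.001 -1.   ] open 0.558 ff 40.0 F [-0.9 -0.6  6.6]
t 15.12 pos [0.428  0.0916 0.2408] yaw_y 71.88 zax [ 0.004  0.001 -1.   ] open 0.554 ff 41.3 F [-0.6  0.  -1.7]
units [ 1.187 -1.644  0.061] yaw units 0.2346 min rows 8.0
[-0.02 -0.26  2.14  0.    1.25 -1.28]
```

```bash
H="python3 -m handwheel"
$H '[0.119,-0.164,0.006,0,0,0.0235,0.119,-0.164,0.006,0,0,0.0235,0.119,-0.164,0.006,0,0,0.0235,0.119,-0.164,0.006,0,0,0.0235,0.119,-0.164,0.006,0,0,0.0235]' >/dev/null
$H '[0.119,-0.164,0.006,0,0,0.0235,0.119,-0.164,0.006,0,0,0.0235,0.119,-0.164,0.006,0,0,0.0235,0.119,-0.164,0.006,0,0,0.0235,0.119,-0.164,0.006,0,0,0.0235]' >/dev/null
$H '[0,0,0,0,0,0,0,0,0,0,0,0,0,0,0,0,0,0]' >/dev/null
python3 -c "
from h import *
go(.606,-.155,.069,93)
a,d=imaging.read_camera('scene'); cv2.imwrite('pics/scene5.png',cv2.resize(a[100:300,130:330],(600,600)))
p=proj('scene',[[.606,-.155,.236]])[0]; print(p,find('scene',a,p,*HS['yellow'],.2365,25))"
```

```text
t 16.2 pos [ 0.6042 -0.1538  0.2446] yaw_y 92.99 zax [-0.007  0.002 -1.   ] open 0.56 ff 41.3 F [ 0.4  0.4 -0.9]
units [ 0.012 -0.008 -1.171] yaw units 0.0001 min rows 5.0
[244.40322446 178.37778691] (array([ 0.61136041, -0.15051373]), [46.09392166137695, 75.6512680053711], 13.389809608459473)
```

View pics/scene5.png

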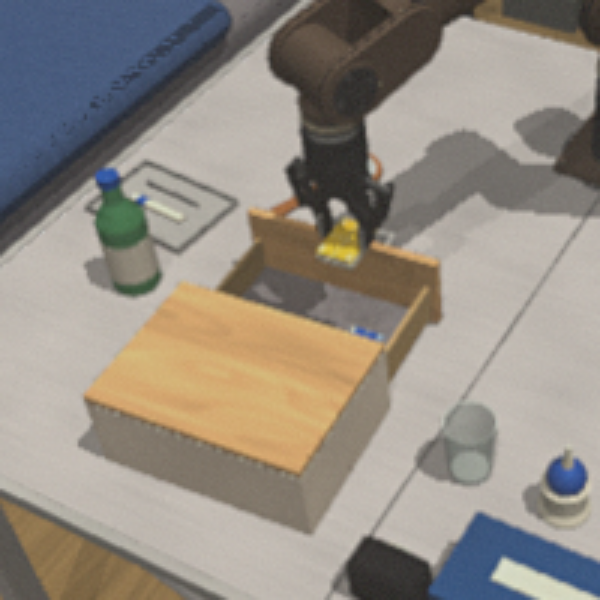

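Yellow is held level at (345,240) above the drawer. I'll lower it onto blue.

```bash
H="python3 -m handwheel"
$H '[0.012,-0.008,-0.25,0,-0.004,0,0,0,-0.25,0,0,0,0,0,-0.25,0,0,0,0,0,-0.2,0,0,0,0,0,-0.1,0,0,0]' >/dev/null
$H '[0,0,0,0,0,0,0,0,0,0,0,0,0,0,0,0,0,0]' >/dev/null
python3 -c "
from h import *
go(.606,-.155,.069,93)"
```

```text
t 16.92 pos [ 0.6079 -0.1554  0.0911] yaw_y 93.07 zax [ 0.006 -0.001 -1.   ] open 0.559 ff 41.4 F [ 0.2 -0.7 -0.3]
units [-0.013  0.003 -0.148] yaw units -0.0007 min rows 1.0
```

```bash
H="python3 -m handwheel"
$H '[-0.013,0.003,-0.09,0,0.003,0,0,0,-0.055,0,0,0,0,0,0,0,0,0,0,0,0,0,0,0,0,0,0,0,0,0]'
$H '[0,0,0,0,0,0,0,0,0,0,0,0,0,0,0,0,0,0]'  0.7
$H '[0,0,0.1,0,0,0,0,0,0.25,0,0,0,0,0,0.25,0,0,0,0,0,0.25,0,0,0,0,0,0.25,0,0,0]' >/dev/null
$H '[-0.05,0.26,0.1,0,0,-0.04,-0.05,0.26,0,0,0,-0.04,-0.05,0.26,0,0,0,-0.04,-0.05,0.26,0,0,0,-0.04,-0.05,0.26,0,0,0,-0.04]' 0.85 >/dev/null
$H '[0,0.2,0,0,0,0,0,0,0,0,0,0]'>/dev/null
python3 - <<'E'
from h import *
st()
for n in("scene","top"):
    a,d=imaging.read_camera(n); cv2.imwrite(f"pics/{n}6.png",a); np.save(f"{n}6.npy",d)
    p=proj(n,[[.604,-.157,.054],[.558,.39,.016]])
    for k,i,z in(("yellow",0,.054),("blue",0,.038),("green",1,.016)):
      try: print(n,k,find(n,a,p[i],*HS[k],z))
      except Exception as e: print(n,k,e)
    if n=="top":
      X=cloud(n,d); drawer(X); P=X[cv2.inRange(cv2.cvtColor(a,cv2.COLOR_BGR2HSV),*HS["yellow"])>0]; P=P[(abs(P[:,0]-.6)<.06)&(abs(P[:,1]+.15)<.06)]; print(np.nanmean(P,0))
E
```

```text
time: 17.33
eef_pos: [0.6054, -0.1554, 0.0677]
tcp_rot: [-0.026, 1.0, -0.0, -0.0]
contact_force: [1.0, -0.0, 1.0]
opening: 0.563
finger_force: 46.5
time: 17.58
eef_pos: [0.6047, -0.155, 0.0671]
tcp_rot: [-0.026, 1.0, 0.0, -0.001]
contact_force: [-0.2, -0.3, 0.8]
opening: 0.696
finger_force: 0.0
t 18.58 pos [0.5665 0.074  0.2471] yaw_y 75.33 zax [-0.002  0.003 -1.   ] open 0.849 ff 0.0 F [-0.2  0.2 -0.2]
scene yellow (array([ 0.58398767, -0.15484909]), [25.333711624145508, 48.76259994506836], -80.21037578582764)
scene blue max() iterable argument is empty
scene green (array([0.56020325, 0.39194672]), [45.51768493652344, 64.42160034179688], -11.997230529785156)
top yellow (array([ 0.60457678, -0.15523016]), [45.62294006347656, 63.21635055541992], 2.6976184844970703)
top blue max() iterable argument is empty
top green (array([0.55681885, 0.38892017]), [46.32143020629883, 65.79124450683594], -13.298355102539062)
panel 532 [-0.2829 -0.2767 -0.2689]
walls 0.1298214025009129 -0.13147416965394224
[ 0.61050685 -0.15554828  0.05427449]
```

View pics/top6.png

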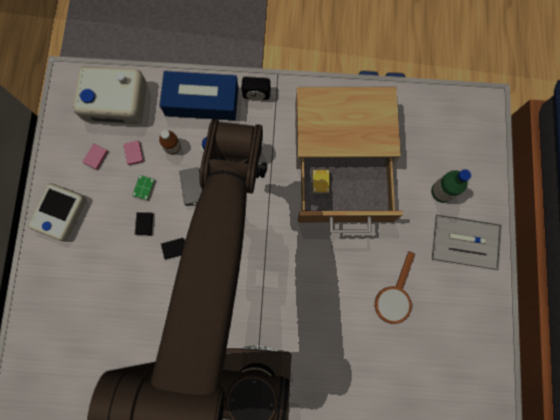

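Yellow sits square on blue at (321,181), within 2 mm. Green is next.

```bash
H="python3 -m handwheel"
$H '[-0.005,0.235,0,0,0,0.002,-0.005,0.235,0,0,0,0.002,-0.005,0.235,0,0,0,0.002,-0.005,0.235,0,0,0,0.002,-0.005,0.235,0,0,0,0.002]' 0.85 40 >/dev/null
$H '[-0.005,0.235,0,0,0,0.003,-0.005,0.235,0,0,0,0.003,-0.005,0.235,0,0,0,0.003,-0.005,0.235,0,0,0,0.002,0,0,0,0,0,0]' >/dev/null
$H '[0,0,-0.25,0,0,0,0,0,-0.25,0,0,0,0,0,-0.25,0,0,0,0,0,-0.25,0,0,0,0,0,-0.15,0,0,0]' >/dev/null
$H '[0,0,0,0,0,0,0,0,0,0,0,0,0,0,0,0,0,0]' >/dev/null
python3 -c "
from h import *
go(.5588,.3908,.029,77.2)"
```

```text
t 20.18 pos [0.5629 0.386  0.0768] yaw_y 76.84 zax [ 0.002  0.002 -1.   ] open 0.851 ff 0.0 F [0.9 0.7 0.7]
units [-0.027  0.032 -0.319] yaw units 0.004 min rows 2.0
```

```bash
H="python3 -m handwheel"
$H '[-0.027,0.032,-0.19,0,0,0.004,0,0,-0.125,0,0,0,0,0,0,0,0,0,0,0,0,0,0,0,0,0,0,0,0,0]' >/dev/null
python3 -c "
from h import *
st()"
$H '[0,0,0,0,0,0,0,0,0,0,0,0,0,0,0,0,0,0,0,0,0,0,0,0,0,0,0,0,0,0]' 0 40 >/dev/null
$H '[0,0,0,0,0,0,0,0,0,0,0,0,0,0,0,0,0,0]' >/dev/null
python3 -c "
from h import *
st()"
$H '[0,0,0.2,0,0,0,0,0,0.25,0,0,0,0,0,0.25,0,0,0,0,0,0.25,0,0,0,0,0,0.25,0,0,0]' >/dev/null
$H '[0,0,0.2,0,0,0,0,0,0,0,0,0,0,0,0,0,0,0]'>/dev/null
python3 -c "
from h import *
go(.606,-.155,.25,93)"
```

```text
t 20.6 pos [0.5588 0.3919 0.0306] yaw_y 77.27 zax [ 0.003  0.003 -1.   ] open 0.84 ff 0.0 F [ 0.5 -0.3 -0.4]
t 21.27 pos [0.5586 0.3919 0.0304] yaw_y 77.28 zax [ 0.002  0.003 -1.   ] open 0.56 ff 40.3 F [-0.6 -0.5  6.4]
t 21.93 pos [0.5581 0.3918 0.2414] yaw_y 77.28 zax [ 0.005  0.004 -1.   ] open 0.555 ff 41.2 F [ 0.4 -0.1 -1.7]
units [ 0.319 -3.645  0.057] yaw units 0.1747 min rows 14.0
```

```bash
H="python3 -m handwheel"
$H '[0.02,-0.228,0.004,0,0,0.011,0.02,-0.228,0.004,0,0,0.011,0.02,-0.228,0.004,0,0,0.011,0.02,-0.228,0.004,0,0,0.011,0.02,-0.228,0.004,0,0,0.011]' >/dev/null
$H '[0.02,-0.228,0.004,0,0,0.011,0.02,-0.228,0.004,0,0,0.011,0.02,-0.228,0.004,0,0,0.011,0.02,-0.228,0.004,0,0,0.011,0.02,-0.228,0.004,0,0,0.011]' >/dev/null
$H '[0.02,-0.228,0.004,0,0,0.011,0.02,-0.228,0.004,0,0,0.011,0.02,-0.228,0.004,0,0,0.011,0.02,-0.228,0.004,0,0,0.011,0.02,-0.228,0.004,0,0,0.011]' >/dev/null
$H '[0.02,-0.228,0.004,0,0,0.011,0,0,0,0,0,0,0,0,0,0,0,0,0,0,0,0,0,0]' >/dev/null
python3 -c "
from h import *
go(.606,-.155,.086,93)
a,d=imaging.read_camera('top')
for k,z in(('yellow',.054),('green',.23)):
  m=cv2.inRange(cv2.cvtColor(a,cv2.COLOR_BGR2HSV),*HS[k]); m[:,:290]=0; print(k,cv2.countNonZero(m))
a,d=imaging.read_camera('scene'); s=find('scene',a,proj('scene',[[.606,-.155,.236]])[0],*HS['green'],.228,25); print(s)"
```

```text
t 23.52 pos [ 0.604  -0.1555  0.2449] yaw_y 93.07 zax [-0.005  0.002 -1.   ] open 0.555 ff 41.4 F [-0.3  0.6 -0.3]
units [ 0.014  0.004 -1.059] yaw units -0.0008 min rows 4.0
yellow 87
green 277
(array([ 0.6094704 , -0.16197002]), [40.70536804199219, 66.97256469726562], 31.15334701538086)
```

```bash
H="python3 -m handwheel"
$H '[0.004,0.004,-0.25,0,0,0,0,0,-0.25,0,0,0,0,0,-0.25,0,0,0,0,0,-0.15,0,0,0,0,0,-0.05,0,0,0]' >/dev/null
$H '[0,0,0,0,0,0,0,0,0,0,0,0,0,0,0,0,0,0]' >/dev/null
python3 -c "
from h import *
go(.606,-.155,.086,93)"
```

```text
t 24.28 pos [ 0.6073 -0.1557  0.1074] yaw_y 93.16 zax [ 0.003 -0.002 -1.   ] open 0.554 ff 41.4 F [ 0.7 -0.1 -0.1]
units [-0.008  0.005 -0.143] yaw units -0.0017 min rows 1.0
```

```bash
H="python3 -m handwheel"
$H '[-0.008,0.005,-0.09,0,0,0,0,0,-0.05,0,0,0,0,0,0,0,0,0,0,0,0,0,0,0,0,0,0,0,0,0]'
$H '[0,0,0,0,0,0,0,0,0,0,0,0,0,0,0,0,0,0]'  0.7
$H '[0,0,0.1,0,0,0,0,0,0.25,0,0,0,0,0,0.25,0,0,0,0,0,0.25,0,0,0,0,0,0.15,0,0,0]' >/dev/null
$H '[-0.12,0.24,0.05,0,0,0.02,-0.12,0.24,0,0,0,0.02,-0.12,0.24,0,0,0,0.02,-0.12,0.24,0,0,0,0.02,-0.12,0.24,0,0,0,0.02]' 1 >/dev/null
$H '[0,0,0,0,0,0,0,0,0,0,0,0]'>/dev/null
python3 - <<'E'
from h import *
st()
for n in("scene","top"):
    a,d=imaging.read_camera(n); cv2.imwrite(f"pics/{n}7.png",a); np.save(f"{n}7.npy",d)
    p=proj(n,[[.604,-.157,.07]])
    for k,i,z in(("green",0,.07),("yellow",0,.054),("blue",0,.038)):
      try: print(n,k,find(n,a,p[i],*HS[k],z))
      except Exception as e: print(n,k,e)
    Y=cloud(n,d)
    if n=="top":
      drawer(Y); P=Y[cv2.inRange(cv2.cvtColor(a,cv2.COLOR_BGR2HSV),*HS["green"])>0]; P=P[(abs(P[:,0]-.6)<.06)&(abs(P[:,1]+.15)<.06)]; print(np.nanmean(P,0))
    m=((Y[...,2]>.022)&(Y[...,2]<.045)&(abs(Y[...,0]-.565)<.1)&(abs(Y[...,1]-.23)<.09)).astype(np.uint8)
    m=cv2.morphologyEx(m,cv2.MORPH_OPEN,np.ones((3,3))); P=Y[m>0]; print("case",len(P),P.mean(0),cv2.minAreaRect((P[:,:2]*1000).astype(np.float32)))
    if n=="top": cv2.imwrite("pics/c7.png",cv2.resize(a[130:250,170:420],(750,360)))
E
```

```text
time: 24.7
eef_pos: [0.6051, -0.1553, 0.0843]
tcp_rot: [-0.027, 1.0, -0.001, 0.0]
contact_force: [0.6, -0.2, 2.0]
opening: 0.554
finger_force: 49.5
time: 24.95
eef_pos: [0.6037, -0.1544, 0.0829]
tcp_rot: [-0.027, 1.0, 0.001, -0.001]
contact_force: [-0.2, 0.1, 0.3]
opening: 0.703
finger_force: 0.0
t 25.95 pos [0.5131 0.0271 0.2407] yaw_y 102.3 zax [-0.002  0.    -1.   ] open 1.001 ff 0.0 F [-0.7 -0.2  0.6]
scene green (array([ 0.59176862, -0.15469223]), [36.2961311340332, 44.822471618652344], -82.45163011550903)
scene yellow max() iterable argument is empty
scene blue max() iterable argument is empty
case 365 [0.57510689 0.24082604 0.0312505 ] ((571.8721923828125, 239.57009887695312), (111.05787658691406, 61.57755661010742), 13.636128425598145)
top green (array([ 0.60344592, -0.15681483]), [45.12992477416992, 68.70122528076172], 2.673947334289551)
top yellow (array([ 0.68436865, -0.16391995]), [0.0, 33.7220458984375], -86.29493713378906)
top blue max() iterable argument is empty
panel 525 [-0.2827 -0.2764 -0.2695]
walls 0.08989618365923588 -0.13149827115704832
[ 0.60285323 -0.1567526   0.0690018 ]
case 692 [0.56875042 0.23766942 0.03142342] ((569.228759765625, 238.4993896484375), (109.9419937133789, 62.54853820800781), 13.358213424682617)
```

View pics/c7.png

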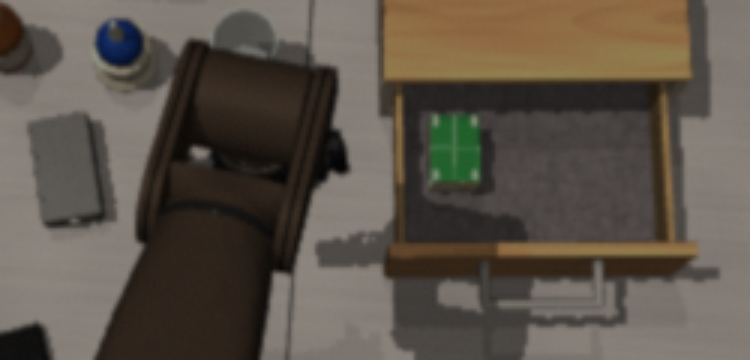

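The pile is square: green, yellow and blue centres agree within 2 mm. The case at (67,170 in the crop) is unmoved, so I'll fetch it.

```bash
H="python3 -m handwheel"
$H '[0.064,0.236,0,0,0,0.002,0.064,0.236,0,0,0,0.002,0.064,0.236,0,0,0,0.002,0.064,0.236,0,0,0,0.002,0.064,0.236,0,0,0,0.002]' 1 50 >/dev/null
$H '[0.064,0.236,0,0,0,0.003,0,0,0,0,0,0,0,0,0,0,0,0]' >/dev/null
$H '[0,0,-0.25,0,0,0,0,0,-0.25,0,0,0,0,0,-0.25,0,0,0,0,0,-0.2,0,0,0,0,0,-0.1,0,0,0]' >/dev/null
$H '[0,0,0,0,0,0,0,0,0,0,0,0,0,0,0,0,0,0]' >/dev/null
python3 -c "
from h import *
go(.5705,.239,.033,103.5)"
```

```text
t 27.38 pos [0.5735 0.2368 0.0853] yaw_y 103.18 zax [ 0.001  0.001 -1.   ] open 1.0 ff 0.0 F [ 0.2 -0.4 -0.5]
units [-0.02   0.015 -0.348] yaw units 0.0035 min rows 2.0
```

```bash
H="python3 -m handwheel"
$H '[-0.02,0.015,-0.2,0,0,0.0035,0,0,-0.138,0,0,0,0,0,0,0,0,0,0,0,0,0,0,0,0,0,0,0,0,0]' >/dev/null
python3 -c "
from h import *
st()"
$H '[0,0,0,0,0,0,0,0,0,0,0,0,0,0,0,0,0,0,0,0,0,0,0,0,0,0,0,0,0,0]' 0 50 >/dev/null
$H '[0,0,0,0,0,0,0,0,0,0,0,0,0,0,0,0,0,0]' >/dev/null
python3 -c "
from h import *
st()"
$H '[0,0,0.2,0,0,0,0,0,0.25,0,0,0,0,0,0.25,0,0,0,0,0,0.25,0,0,0,0,0,0.25,0,0,0]' >/dev/null
$H '[0,0,0.2,0,0,0,0,0,0,0,0,0,0,0,0,0,0,0]'>/dev/null
python3 -c "
from h import *
go(.587,-.295,.25,94)"
```

```text
t 27.8 pos [0.5707 0.2402 0.0354] yaw_y 103.59 zax [ 0.003  0.001 -1.   ] open 1.002 ff 0.0 F [ 0.9 -0.4  0.1]
t 28.47 pos [0.5706 0.2404 0.0354] yaw_y 103.6 zax [ 0.002  0.001 -1.   ] open 0.71 ff 56.5 F [-1.4 -0.2  6.4]
t 29.13 pos [0.5698 0.2402 0.2456] yaw_y 103.6 zax [ 0.004  0.001 -1.   ] open 0.714 ff 55.6 F [-0.2 -0.  -1.3]
units [ 0.115 -3.568  0.03 ] yaw units -0.1067 min rows 13.0
```

```bash
H="python3 -m handwheel"
$H '[0.008,-0.223,0.004,0,0,-0.0067,0.008,-0.223,0.004,0,0,-0.0067,0.008,-0.223,0.004,0,0,-0.0067,0.008,-0.223,0.004,0,0,-0.0067,0.008,-0.223,0.004,0,0,-0.0067]' >/dev/null
$H '[0.008,-0.223,0.004,0,0,-0.0067,0.008,-0.223,0.004,0,0,-0.0067,0.008,-0.223,0.004,0,0,-0.0067,0.008,-0.223,0.004,0,0,-0.0067,0.008,-0.223,0.004,0,0,-0.0067]' >/dev/null
$H '[0.008,-0.223,0.004,0,0,-0.0067,0.008,-0.223,0.004,0,0,-0.0067,0.008,-0.223,0.004,0,0,-0.0067,0.008,-0.223,0.004,0,0,-0.0067,0.008,-0.223,0.004,0,0,-0.0067]' >/dev/null
$H '[0.008,-0.223,0.004,0,0,-0.0067,0,0,0,0,0,0,0,0,0,0,0,0,0,0,0,0,0,0]' >/dev/null
python3 -c "
from h import *
go(.587,-.295,.059,94)
a,d=imaging.read_camera('scene'); cv2.imwrite('pics/scene8.png',cv2.resize(a[100:300,130:330],(600,600)))"
```

```text
t 30.72 pos [ 0.5871 -0.2944  0.2494] yaw_y 93.93 zax [-0.006  0.004 -1.   ] open 0.712 ff 55.6 F [-0.5 -0.1 -1.9]
units [-1.000e-03 -4.000e-03 -1.269e+00] yaw units 0.0008 min rows 5.0
```

View pics/scene8.png

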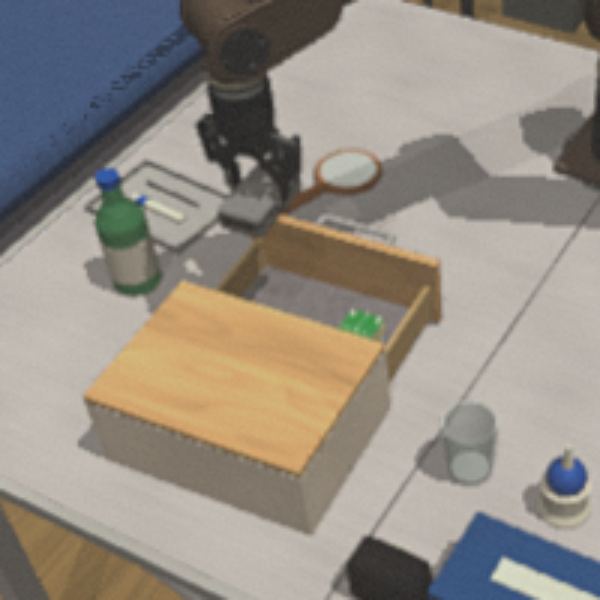

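The case is held level at (255,200) and the pile is intact at (360,322). Lowering.

```bash
H="python3 -m handwheel"
$H '[0,-0.004,-0.25,0,0,0,0,0,-0.25,0,0,0,0,0,-0.25,0,0,0,0,0,-0.25,0,0,0,0,0,-0.1,0,0,0]' >/dev/null
$H '[0,0,0,0,0,0,0,0,0,0,0,0,0,0,0,0,0,0]' >/dev/null
python3 -c "
from h import *
go(.587,-.295,.059,94)"
```

```text
t 31.43 pos [ 0.5899 -0.2965  0.0906] yaw_y 93.99 zax [ 0.003 -0.003 -1.   ] open 0.709 ff 55.6 F [ 0.4  0.1 -1.5]
units [-0.02  0.01 -0.21] yaw units 0.0001 min rows 1.0
```

```bash
H="python3 -m handwheel"
$H '[-0.02,0.01,-0.12,0,0,0,0,0,-0.085,0,0,0,0,0,0,0,0,0,0,0,0,0,0,0,0,0,0,0,0,0]'
$H '[0,0,0,0,0,0,0,0,0,0,0,0,0,0,0,0,0,0]'  0.9
$H '[0,0,0.1,0,0,0,0,0,0.2,0,0,0,0,0,0.25,0,0,0,0,0,0.25,0,0,0,0,0,0.25,0,0,0]' >/dev/null
$H '[0,0,0.15,0,0,0,-0.18,0.05,0,0,0,0,-0.24,0.06,0,0,0,0,-0.25,0.06,0,0,0,0,-0.24,0.06,0,0,0,0]' >/dev/null
$H '[-0.26,0.06,0,0,0,0,0,0,0,0,0,0,0,0,0,0,0,0,0,0,0,0,0,0]' 0 >/dev/null
python3 - <<'E'
from h import *
s=st(); print(s["qpos"].round(2))
for n in("scene","top"):
    a,d=imaging.read_camera(n); cv2.imwrite(f"pics/{n}9.png",a); np.save(f"{n}9.npy",d)
    Y=cloud(n,d)
    if n=="top":
      drawer(Y); print("green",find(n,a,proj(n,[[.604,-.157,.07]])[0],*HS["green"],.07))
      cv2.imwrite("pics/c9.png",cv2.resize(a[75:255,270:470],(600,540)))
    c=np.stack([(Y[...,:2]-x0)@xh,(Y[...,:2]-x0)@yh],-1)
    P=Y[(Y[...,2]>.044)&(Y[...,2]<.066)&(c[...,1]<.02)&(c[...,1]>-.122)&(c[...,0]<-.12)&(c[...,0]>-.26)]
    if len(P)>20: print(n,"case",len(P),P.mean(0),cv2.minAreaRect((P[:,:2]*1000).astype(np.float32)),ch(P.mean(0)))
E
```

```text
time: 31.85
eef_pos: [0.5856, -0.2947, 0.0578]
tcp_rot: [-0.034, 0.999, -0.0, -0.0]
contact_force: [-0.8, -0.1, -1.6]
opening: 0.711
finger_force: 55.6
time: 32.1
eef_pos: [0.5855, -0.2946, 0.0574]
tcp_rot: [-0.034, 0.999, -0.0, -0.0]
contact_force: [1.4, 0.5, -0.4]
opening: 0.902
finger_force: 0.0
t 33.27 pos [ 0.4101 -0.2514  0.2384] yaw_y 93.93 zax [ 0.001 -0.002 -1.   ] open 0.335 ff 0.0 F [ 0.8 -0.5  0.1]
[-0.76 -0.14  2.05 -0.    1.23 -2.4 ]
scene case 196 [ 0.57157299 -0.2933351   0.05254193] ((561.8800048828125, -278.4800720214844), (94.57032775878906, 115.71117401123047), 4.097568988800049) [-0.20346515 -0.05697228]
panel 274 [-0.2829 -0.2762 -0.2696]
walls 0.08964510824851335 -0.12386955896236272
green (array([ 0.60347272, -0.15681354]), [45.12992477416992, 68.75498962402344], 2.673807382583618)
top case 456 [ 0.6004524  -0.29041206  0.05342771] ((590.4254150390625, -294.79022216796875), (94.85890197753906, 62.493431091308594), 3.209777593612671) [-0.17445248 -0.0560576 ]
```

View pics/c9.png

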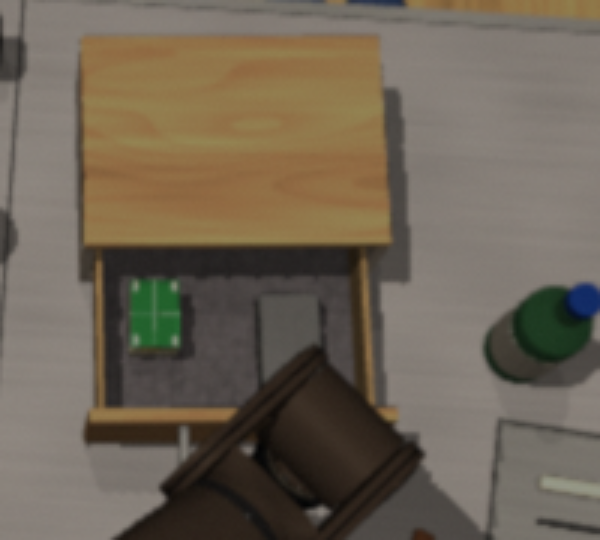

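Top view: pile square at (155,315), case flat at (290,335), and its top reads 53 mm as expected. I'll go down in front of the handle with the fingers shut.

```bash
H="python3 -m handwheel"
$H '[0,0,-0.2,0,0,0,0,0,-0.2,0,0,0,0,0,-0.2,0,0,0,0,0,-0.2,0,0,0,0,0,-0.12,0,0,0]' 0 >/dev/null
$H '[0,0,0,0,0,0,0,0,0,0,0,0,0,0,0,0,0,0]' 
python3 -c "
from h import *
st()"
```

```text
time: 34.03
eef_pos: [0.4111, -0.2519, 0.1001]
tcp_rot: [-0.035, 0.999, -0.001, 0.0]
contact_force: [-0.3, 0.1, 0.4]
opening: -0.0
finger_force: 0.0
t 34.03 pos [ 0.4111 -0.2519  0.1001] yaw_y 93.98 zax [ 0.    -0.001 -1.   ] open -0.0 ff 0.0 F [-0.3  0.1  0.4]
```

```bash
H="python3 -m handwheel"
$H '[0.04,0.0028,0,0,0,0,0.04,0.0028,0,0,0,0,0.03,0.002,0,0,0,0,0.03,0.002,0,0,0,0,0.03,0.002,0,0,0,0]'
$H '[0.04,0.0028,0,0,0,0,0.05,0.0035,0,0,0,0,0.05,0.0035,0,0,0,0,0.06,0.004,0,0,0,0,0.06,0.004,0,0,0,0]'
$H '[0.06,0.004,0,0,0,0,0.06,0.004,0,0,0,0,0.06,0.004,0,0,0,0,0.06,0.004,0,0,0,0,0.06,0.004,0,0,0,0]'
$H '[0.06,0.004,0,0,0,0,0.06,0.004,0,0,0,0,0.05,0.0035,0,0,0,0,0.05,0.0035,0,0,0,0,0.04,0.003,0,0,0,0]'
$H '[0.03,0.002,0,0,0,0,0.03,0.002,0,0,0,0,0.02,0.0014,0,0,0,0,0.01,0,0,0,0,0,0,0,0,0,0,0]'
```

```text
time: 34.45
eef_pos: [0.4356, -0.2494, 0.0993]
tcp_rot: [-0.035, 0.999, -0.0, -0.001]
contact_force: [-1.5, 0.4, 2.2]
opening: -0.0
finger_force: 0.8
time: 34.87
eef_pos: [0.475, -0.2464, 0.0987]
tcp_rot: [-0.034, 0.999, 0.0, -0.001]
contact_force: [-1.9, -0.1, 2.7]
opening: 0.005
finger_force: 1.1
time: 35.28
eef_pos: [0.52, -0.2432, 0.0986]
tcp_rot: [-0.035, 0.999, 0.0, -0.001]
contact_force: [-1.3, 0.2, 1.7]
opening: -0.002
finger_force: 1.1
time: 35.7
eef_pos: [0.5589, -0.2405, 0.0985]
tcp_rot: [-0.035, 0.999, 0.0, -0.001]
contact_force: [-2.7, 0.1, 1.1]
opening: -0.002
finger_force: 1.0
time: 36.12
eef_pos: [0.572, -0.2399, 0.0986]
tcp_rot: [-0.034, 0.999, 0.0, -0.0]
contact_force: [-0.8, -0.1, 1.2]
opening: 0.002
finger_force: 0.0
```

```bash
H="python3 -m handwheel"
$H '[0.02,0.0014,0,0,0,0,0.02,0.0014,0,0,0,0,0.02,0.0014,0,0,0,0]' | grep -E "eef|contact"
$H '[0.02,0.0014,0,0,0,0,0.02,0.0014,0,0,0,0,0.02,0.0014,0,0,0,0]' | grep -E "eef|contact"
$H '[0.02,0.0014,0,0,0,0,0.01,0.0007,0,0,0,0]' | grep -E "eef|contact"
```

```text
eef_pos: [0.5806, -0.2393, 0.0986]
contact_force: [-1.5, 0.4, 0.2]
eef_pos: [0.5898, -0.2387, 0.0986]
contact_force: [-1.3, -0.8, 0.8]
eef_pos: [0.5921, -0.2385, 0.0985]
contact_force: [-12.7, -0.8, 7.0]
```

```bash
H="python3 -m handwheel"
$H '[0.02,0.001,0,0,0,0,0,0,0,0,0,0,0,0,0,0,0,0]' | grep -E "eef|contact"
$H '[-0.1,-0.007,0,0,0,0,-0.2,-0.014,0,0,0,0,-0.2,-0.014,0,0,0,0,-0.2,-0.014,0.2,0,0,0,-0.2,-0.014,0.25,0,0,0]' >/dev/null
$H '[0,0,0.25,0,0,0,0,0,0.2,0,0,0,0,0,0,0,0,0,0,0,0,0,0,0]' | grep -E "eef|contact"
python3 - <<'E'
from h import *
st(); a,d=imaging.read_camera("top"); X=cloud("top",d); cv2.imwrite("pics/c10.png",cv2.resize(a[75:255,270:470],(600,540)))
c=np.stack([(X[...,:2]-x0)@xh,(X[...,:2]-x0)@yh],-1)
m=(X[...,2]>.085)&(X[...,2]<.11)&(abs(c[...,1])<.05)&(c[...,0]<-.145)&(c[...,0]>-.19); print("bar",m.sum(),np.percentile(c[m][:,0],[5,50,95]))
E
```

```text
eef_pos: [0.5922, -0.2385, 0.0985]
contact_force: [-18.1, -0.4, 10.0]
eef_pos: [0.4684, -0.2484, 0.2316]
contact_force: [-0.5, 0.2, -0.9]
t 37.78 pos [ 0.4684 -0.2484  0.2316] yaw_y 93.94 zax [ 0.005 -0.004 -1.   ] open -0.001 ff 0.0 F [-0.5  0.2 -0.9]
bar 75 [-0.16852048 -0.16493459 -0.16142491]
```

View pics/c10.png

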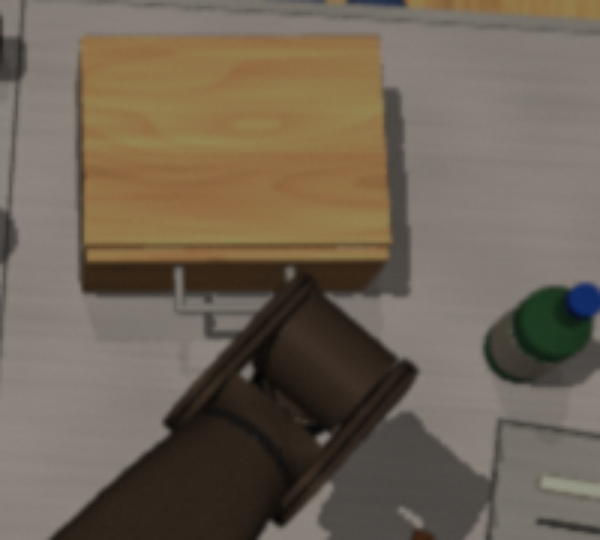

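The drawer is shut: the panel is flush with the chest front at (235,255), and the push met the end stop at 18 N. Nothing touches the robot.

```bash
python3 -c "
from plant import ctrl
print(ctrl.sign_off())"
```

```text
the job is handed in; nothing more can be done
None
```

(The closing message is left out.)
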